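Seal the red jar clamp with its ratchet lever

TASK

The jar in the clamp with the red knob is not sealed yet: swing its ratchet lever back and forth until the black pointer on that clamp's dial stands inside the green sector, neither short of it nor past it, then let go. The clamp with the blue knob is already sealed; leave its lever alone.

Things in the scene. Friction and masses are not known exactly. Their poses are not given: they have to be found in the camera images.
- red_grip (a point): Grasp point on the axis of the red knob: an upright cylinder 22 mm across, 54 mm tall, spinning freely on the end of the red clamp's ratchet lever. 25 mm below its top, 168 mm above the bench, 34 mm above the lever bar, 120 mm from the nut's axis; nothing else above bar height within 40 mm. x outwards along the lever, z up. The lever stays where left; about 3 N at the knob drives it.
- red_axis (a point): Upright axis of the red clamp's nut and lever, at the knob's grasp height. Fixed clamp: 170 mm square base, amber jar, round deck (164 mm, top at 104 mm) with white dial. z up, x from the axis to the middle of the green sector. Two stop posts let the lever swing only 0.55 rad either side of -x. Swung clockwise seen from above (-y to +y side) it drives the nut; swung back it slips.
- red_nut (a joint): Turn of the red clamp's nut, rad, growing as it tightens (clockwise from above); it cannot go back. At 2.40 its black pointer (62 mm long, over the white dial) is at the middle of the green sector, which spans 2.05 to 2.75 (40 degrees). Starts at 0.3 to 0.8, so one swing is not enough. Up to 0.35 rad of each driving swing is lost before the pawl (18 teeth) bites.
- blue_grip (a point): The same point on the blue knob of a second, otherwise identical clamp, whose pointer already stands in its green sector. Either clamp may stand on the left or the right.

How it is judged:
At the end, for the whole second after the job is handed in: The red clamp's pointer stands at rest inside the green sector (nut turn 2.40 +/- 0.35 rad), its knob let go (value of joint red_nut between 2.05 and 2.75 rad and velocity of joint red_nut between -0.05 and 0.05 rad/s); the robot touches nothing.
It fails at once if the blue clamp's lever is moved (its knob shifts more than 20 mm) (distance of blue_grip from where it was at the start of the episode above 0.02 m).
It also fails if it takes over 58 s, if anything falls off the work surface, if the arm or the gripper's body presses on something with over 40 N, if the wrist force passes 120 N, or if a joint passes its speed limit or range.

ROBOT

A 6-joint arm with a two-finger parallel gripper is mounted at the origin on the work surface. World frame = base frame: x ahead of the robot, y to its left, z up, the work surface at z = 0. Lengths are in m, angles in rad, forces in N, time in s.
With the tool pointing down it reaches from about 0.25 to 0.85 m from the base axis. Payload 12.5 kg.
Tool frame: the origin (TCP) lies where the fingers leave the gripper's body, on its centre line; the fingertips stand robot.nose_length ahead of it and the grasp point (between the pads) lies 65 mm ahead of it (robot.nose_length is the distance from the TCP to the fingertips, in m); z points along the fingers, x is the direction in which the jaws open and shut, and the axes are right-handed (so a half turn about z gives the same grasp; the last joint's range is limited). The gripper opens to 93 mm and grips with 3 to 60 N. Pads are 15 mm wide; open, the fingers measure 128 mm over their backs; the gripper's body (75 mm by 188 mm) begins 65 mm behind the grasp point.
Start: joints at [-1.208, 0.351, 1.652, -0, 1.139, -0.085], TCP at [0.238, -0.496, 0.303] pointing down, gripper open.
Joint ranges: [-2.75, 2.75], [-0.79, 2.1], [0.01, 2.65], [-1.57, 4.71], [0.07, 3.14], [-2.87, 2.87]. Speed limits (rad/s): [2.22, 2.22, 2.79, 3.14, 3.14, 3.14].

INTERFACE

Orientations are given as a rotation vector (axis times angle).
In Python, from cell import robot gives the robot as it stands.
- The arm moves only by the tool jog_arm, never from a script. Its argument "plan" is a list of rows, each a list of 3 entries, a list of its own where there are three numbers: the shift along the tool's x, y, z in m, then the turn, a rotation vector about the tool's x, y, z in degrees, then the gripper's target within -1 to 1 (fully open at 1, half-way at 0, shut at -1). In form: [[[dx, dy, dz], [rx, ry, rz], hand], ...]. A call has 1 to 10 rows; each row shifts and turns the commanded pose from where the row before left it, along the tool's axes as they then stand; what a row does not reach is not made up. A row lasts 1/8 s, in which the tool goes at most 62.5 mm and 10.7 degrees, less where a joint would pass 70% of its speed; a pose out of reach is approached as far as the arm can. A call with a gripper value outside its range is refused whole. The fingers move at their own pace and stop on an object; the grip force is fixed at half the most. Time passes only in rows, so rows that do not move let the fingers close. It gives the time, the measured TCP pose, the force and the opening at its end, in the units of the state.
- robot.read_state(): the state, without advancing time (a new reading comes with each control period).
- robot.grab_frame(name): name is "side" or "top" or "wrist"; returns the picture (420x560x3 uint8, red, green, blue); there is no depth.
- robot.camera_info(name): a dict with "K" (3x3 intrinsics, pixels), "k1" (the pictures are not rectified: a ray, as slopes to the right and down, at radius r is drawn at 1 + k1 r^2 times it, then the intrinsics apply), "rvec" (rotation vector, rad) and "tvec" (3), from world to camera coordinates, as OpenCV has them. Camera axes: x right, y down, z forward; pixel columns grow to the right and rows downward; lengths in m; the calibration is good to about 2 mm. A picture is of the moment at which its call begins: read the wrist's pose just before it. camera_info takes no time and is no camera call; for the wrist camera it gives the pose at the moment of the call.
- robot.close_job(): hands the job in, once; it reports no verdict.
The state is a dict: "t": time; "joint_positions": joint angles; "joint_vel": joint speeds; "effort": joint torques, N m; "position": TCP position; "eef_rot": TCP orientation; "ft_force": force on the tool from outside, world axes, zero at the start; "ft_torque": the same for the moment, N m; "width": opening from 0.0 (shut) to 1.0 (fully open).
Only numpy, scipy, OpenCV 4.12 (cv2) and the standard library are available. Lean on these libraries where they do the work, as an engineer would, in place of code of your own. Each camera call takes 0.05 s, during which the arm holds its last target. There are 200 camera calls.

## Working session

There is one attempt and no reset: what is moved stays moved. The work goes in short steps, Python scripts to look and compute and a tool call to move; the robot and the scene stay as the last step left them, time stands still between calls to the robot, and variables do not carry over. Pictures are saved under pics/ and viewed, about 8 in all and at most 12, crops included, and the job is handed in when it is done.

Besides the shell and the picture viewer there is one more tool, called after "Call:" as name([rows], argument=value, ...), one row to a line, values as JSON. jog_arm: Moves the arm, as the interface text tells. Its arguments: {"type":"object","properties":{"plan":{"type":"array","items":{"type":"array"}}},"required":["plan"]}

```bash
mkdir -p pics
python3 - <<'E'
from cell import robot
import cv2,json
print(robot.nose_length, robot.read_state())
for n in("top","side"):
    im=robot.grab_frame(n); cv2.imwrite(f"pics/{n}0.png",im[:,:,::-1]); print(n,robot.camera_info(n))
E
```

```text
0.0841 {'t': 0.0, 'joint_positions': array([-1.20760481e+00,  3.51260557e-01,  1.65238739e+00, -7.96157899e-06,
        1.13912273e+00, -8.45887856e-02]), 'joint_vel': array([ 7.54344124e-04,  1.00635730e-03, -1.33765523e-04, -3.26123007e-05,
        1.06166127e-05,  1.77420362e-04]), 'effort': array([ 4.90642342e-04, -4.97319174e+01, -2.85264051e+01,  6.99084671e-02,
        2.56298290e-02, -7.94119910e-05]), 'position': array([ 0.23807441, -0.49554128,  0.30220201]), 'eef_rot': array([-2.65861790e+00,  1.67240348e+00,  1.48396356e-03]), 'ft_force': array([ 0.08349108,  0.2982656 , -0.60100463]), 'ft_torque': array([-0.0150095 ,  0.00792533, -0.00871431]), 'width': 1.0032558902109177}
top {'K': array([[427.4389653 ,   0.        , 276.29451591],
       [  0.        , 427.4389653 , 204.1999533 ],
       [  0.        ,   0.        ,   1.        ]]), 'k1': 0.030819599528694487, 'rvec': array([ 2.06589744, -2.1560671 ,  0.22782405]), 'tvec': array([-0.03114201,  0.57205314,  0.80899395])}
side {'K': array([[515.09100391,   0.        , 286.33890667],
       [  0.        , 515.09100391, 214.94928482],
       [  0.        ,   0.        ,   1.        ]]), 'k1': 0.01197322408754416, 'rvec': array([ 0.57087852, -2.53839445,  1.39276245]), 'tvec': array([0.47758054, 0.30245226, 1.00229981])}
```

View pics/top0.png

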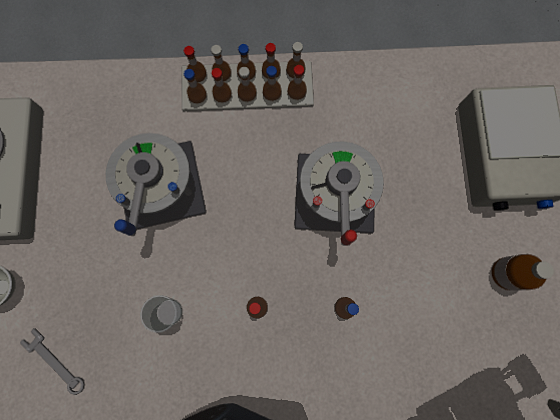

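View pics/side0.png

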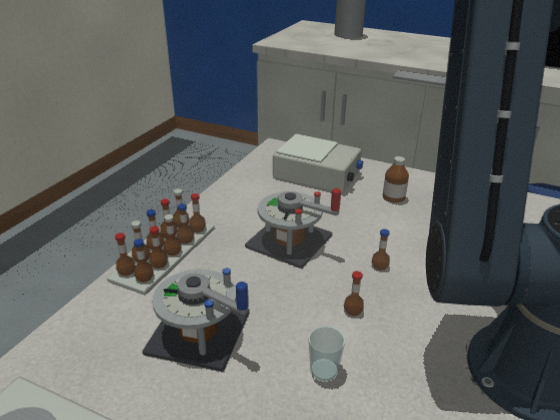

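The top view shows the red clamp at (343,178) with its knob at (349,237), its pointer to the left at about (315,186), and its green sector at (343,156). The blue clamp is on the left, with its knob at (124,226). Next I'll measure positions.

```bash
cat > h.py <<'E'
import numpy as np,cv2
from cell import robot
def ray(n,uv,ci=None):
    c=ci or robot.camera_info(n); d=np.array([c['k1'],0,0,0,0.])
    # radial model identical to OpenCV's k1
    p=cv2.undistortPoints(np.array([[uv]],float),c['K'],d)[0,0]
    R=cv2.Rodrigues(c['rvec'])[0]; return -R.T@c['tvec'], R.T@np.array([*p,1.])
def on(n,uv,z,ci=None):
    o,d=ray(n,uv,ci); return o+d*(z-o[2])/d[2]
def cross(a,b):
    A=[];B=[]
    for o,d in(a,b):
        d=d/np.linalg.norm(d);P=np.eye(3)-np.outer(d,d);A.append(P);B.append(P@o)
    return np.linalg.lstsq(np.vstack(A),np.hstack(B),rcond=None)[0]
def blobs(im,f,amin=15):
    r,g,b=[im[:,:,i].astype(int) for i in range(3)]
    n,l,s,c=cv2.connectedComponentsWithStats(f(r,g,b).astype(np.uint8))
    return [(c[i].round(1).tolist(),s[i].tolist()) for i in range(1,n) if s[i,4]>=amin]
RED=lambda r,g,b:(r>110)&(g<70)&(b<70)
GREEN=lambda r,g,b:(g>80)&(r<60)&(b<80)
BLK=lambda r,g,b:(r<45)&(g<45)&(b<45)
E
python3 - <<'E'
from h import *
for n in("top","side"):
    im=cv2.imread(f"pics/{n}0.png")[:,:,::-1]
    print(n,"red",blobs(im,RED),"\n green",blobs(im,GREEN))
im=cv2.imread("pics/top0.png")
c=im[120:260,270:410]; cv2.imwrite("pics/c1.png",cv2.resize(c,None,fx=4,fy=4,interpolation=cv2.INTER_CUBIC))
E
```

```text
top red [([270.1, 46.8], [266, 43, 9, 9, 61]), ([188.3, 49.7], [184, 46, 10, 9, 65]), ([298.6, 68.9], [294, 65, 10, 9, 66]), ([216.1, 72.0], [212, 68, 9, 9, 63]), ([317.4, 200.2], [313, 196, 9, 9, 37]), ([370.0, 203.0], [366, 199, 9, 9, 40]), ([350.9, 234.8], [347, 231, 9, 9, 65]), ([254.5, 308.0], [250, 303, 10, 11, 94])] 
 green [([146.0, 147.2], [140, 143, 12, 11, 95]), ([135.0, 149.2], [133, 146, 5, 8, 25]), ([341.9, 156.0], [333, 151, 20, 12, 168])]
side red [([336.3, 190.3], [333, 188, 8, 6, 33]), ([194.1, 195.4], [191, 194, 7, 4, 25]), ([164.3, 200.8], [161, 199, 8, 5, 29]), ([298.1, 210.5], [295, 209, 7, 4, 23]), ([153.7, 228.5], [150, 226, 9, 6, 37]), ([119.2, 235.3], [115, 233, 10, 6, 42]), ([357.0, 274.4], [353, 272, 9, 6, 45])] 
 green [([273.0, 201.8], [268, 199, 10, 6, 44]), ([173.1, 286.8], [168, 284, 10, 6, 37]), ([169.3, 293.9], [164, 292, 12, 4, 35])]
```

View pics/c1.png

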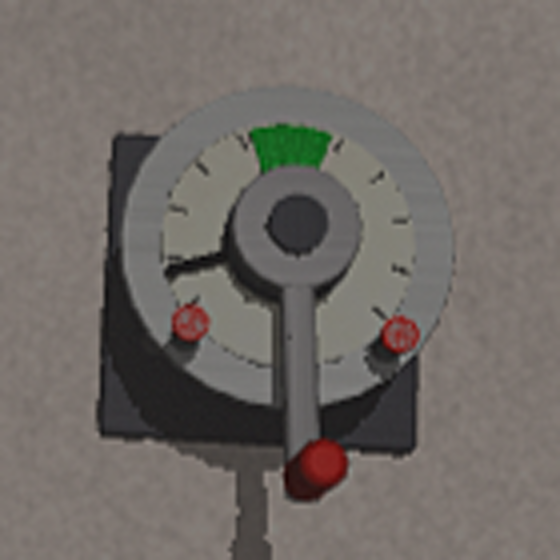

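Run:
```python
from h import *
k=on("top",(350.9,234.8),.193); k2=cross(ray("top",(350.9,234.8)),ray("side",(336.3,190.3)))
a=on("top",(342.2,181.6),.104); g=on("top",(341.9,156),.107); p=on("top",(312.2,187.7),.108)
# edges
for e in((300.2,181.6),(384,181.6),(342.2,141.5),(342.2,222)): print("edge",on("top",e,.104)-a)
print("knob",k,k2,"axis",a,"len",np.linalg.norm((k-a)[:2]))
A=lambda v:np.degrees(np.arctan2(v[1],v[0]))
print("green",A(g-a),"ptr",A(p-a),np.linalg.norm((p-a)[:2]),"lever",A(k-a), A(a-k))
print("bar side posts", on("top",(317.4,200.2),.15)-a,on("top",(370,203),.15)-a)
print(cv2.Rodrigues(robot.read_state()['eef_rot'])[0].round(3))
```

```text
edge [0.00353936 0.08184345 0.        ]
edge [-0.0035386  -0.08120874  0.        ]
edge [ 0.08236754 -0.00610768  0.        ]
edge [-0.07973281  0.00598125  0.        ]
knob [ 0.4835807  -0.17816609  0.193     ] [ 0.48416695 -0.17940928  0.1865043 ] axis [ 0.60047134 -0.18558715  0.104     ] len 0.11712596676004546
green -3.0899076642752714 ptr 100.21833330048496 0.060525238369766546 lever 176.36732532423545 -3.632674675764564
bar side posts [-0.04518065  0.05555832  0.046     ] [-0.05449154 -0.03960677  0.046     ]
[[ 0.433 -0.901 -0.   ]
 [-0.901 -0.433  0.001]
 [-0.001 -0.    -1.   ]]
```

Measured so far: nut at about 0.60, so it needs roughly +1.80 rad. The lever is near mid-swing and the knob is at about (0.482, -0.178). I'll rotate the jaws to lie along world y and move above the knob.

Call:
jog_arm([
  [[0,0,0],[0,0,8.6],1],
  [[0,0,0],[0,0,8.6],1],
  [[0,0,0],[0,0,8.5],1],
  [[-0.045,-0.035,0],[0,0,0],1],
  [[-0.045,-0.035,0],[0,0,0],1],
  [[-0.045,-0.035,0],[0,0,0],1],
  [[-0.045,-0.035,0],[0,0,0],1],
  [[-0.045,-0.035,0],[0,0,0],1],
  [[-0.045,-0.035,0],[0,0,0],1],
  [[-0.045,-0.035,0],[0,0,0],1],
])

```text
t: 1.35
position: [0.4842, -0.1792, 0.3026]
eef_rot: [2.221, -2.222, -0.0]
ft_force: [0.6, 0.2, -0.1]
width: 1.001
```

Run:
```python
from h import *
s=robot.read_state();print(s['t'],s['position'],s['joint_positions'].round(2));R=cv2.Rodrigues(s['eef_rot'])[0];print(R.round(3))
ci=robot.camera_info("wrist");im=robot.grab_frame("wrist");cv2.imwrite("pics/w1.png",im[:,:,::-1])
print(blobs(im,RED,60))
for c,_ in blobs(im,RED,60): print(c,on("wrist",c,.193,ci).round(4),on("wrist",c,.168,ci).round(4))
```

```text
1.35 [ 0.48423967 -0.1792373   0.30263794] [-0.44  0.29  1.74 -0.    1.11  1.13]
[[-0.001 -1.    -0.   ]
 [-1.     0.001  0.   ]
 [-0.     0.    -1.   ]]
[([218.0, 123.0], [208, 113, 17, 19, 154])]
[218.0, 123.0] [ 0.5585 -0.1418  0.193 ] [ 0.5593 -0.1368  0.168 ]
```

View pics/w1.png

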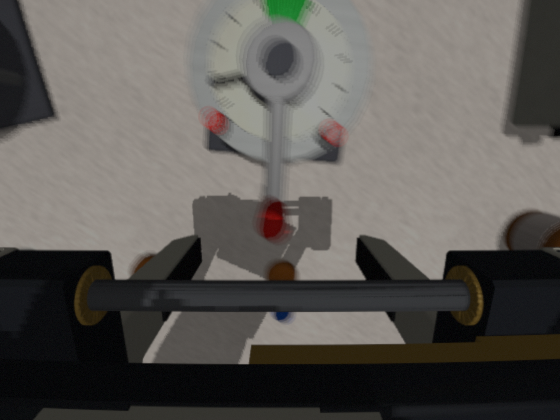

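Blurred wrist view: the knob is near (275,220), between the fingers and left of the centre line, and the dial is ahead of it. I'll take it again now the arm has settled.

Run:
```python
from h import *
ci=robot.camera_info("wrist");im=robot.grab_frame("wrist");cv2.imwrite("pics/w2.png",im[:,:,::-1])
s=robot.read_state();print(s['t'],s['position'])
f=lambda r,g,b:(r>75)&(g<40)&(b<40)
for c,st in blobs(im,f,40): print(c,st,on("wrist",c,.193,ci).round(4))
P=lambda X:cv2.projectPoints(np.array([X],float),ci['rvec'],ci['tvec'],ci['K'],np.array([ci['k1'],0,0,0,0.]))[0].ravel()
print("exp top",P((.482,-.1785,.193)),"bot",P((.482,-.1785,.139)),"tcp grasp",P((.484,-.179,.2376)))
```

```text
1.45 [ 0.48542071 -0.17734233  0.30246674]
[285.7, 234.7] [275, 225, 25, 21, 383] [ 0.4878 -0.18    0.193 ]
exp top [283.48724969 242.66608076] bot [282.50447781 220.3444672 ] tcp grasp [285.7292573  268.66989912]
```

View pics/w2.png

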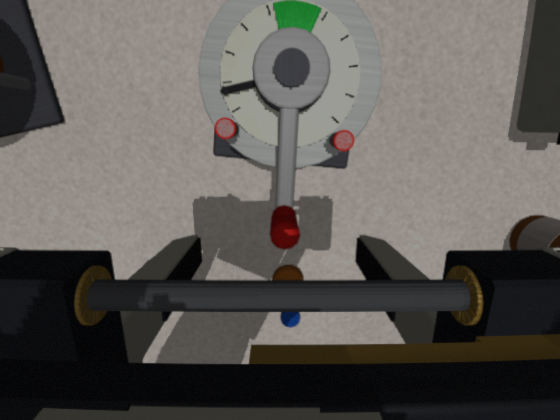

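The settled view agrees: knob at (285,235), world about (0.483, -0.179). Descend and grip.

Call:
jog_arm([
  [[0.002,0.002,0.035],[0,0,0],1],
  [[0,0,0.0345],[0,0,0],1],
  [[0,0,0],[0,0,0],1],
  [[0,0,0],[0,0,0],-1],
  [[0,0,0],[0,0,0],-1],
  [[0,0,0],[0,0,0],-1],
  [[0,0,0],[0,0,0],-1],
  [[0,0,0],[0,0,0],-1],
  [[0,0,0],[0,0,0],-1],
])

```text
t: 2.58
position: [0.4814, -0.1829, 0.2332]
eef_rot: [2.221, -2.222, -0.0]
ft_force: [-0.9, 0.7, 0.5]
width: 0.406
```

```bash
cat >> h.py <<'E'
def arc(c,tcp,a0,a1,n,r=.12):
    """row shifts (tool x,y) from tcp through circle points; angles from axis, rad"""
    q=np.array([c+r*np.array([np.cos(t),np.sin(t)]) for t in np.linspace(a0,a1,n+1)[1:]])
    d=np.diff(np.vstack([tcp[:2],q]),axis=0); return [[round(-v[1],3),round(-v[0],3)] for v in d]
E
python3 - <<'E'
from h import *
s=robot.read_state();print(s['t'],s['position'],s['width'],s['ft_force'])
c=np.array([.602,-.1856]); a=np.pi-.054 # -x of red_axis frame
p=s['position'];print(np.linalg.norm(p[:2]-c),np.arctan2(*(p[:2]-c)[::-1])%(2*np.pi)-a)
print("back",arc(c,p,a,a+.47,6)); q=c+.12*np.array([np.cos(a+.47),np.sin(a+.47)]);print("drive",arc(c,q,a+.47,a-.47,9))
E
```

```text
2.575 [ 0.48137839 -0.18292282  0.23323701] 0.40646100675664915 [-0.86846979  0.69043227  0.54971571]
0.12065131183654376 0.03180877702209761
back [[np.float64(0.006), np.float64(-0.001)], [np.float64(0.009), np.float64(-0.001)], [np.float64(0.009), np.float64(-0.001)], [np.float64(0.009), np.float64(-0.002)], [np.float64(0.009), np.float64(-0.003)], [np.float64(0.009), np.float64(-0.003)]]
drive [[np.float64(-0.012), np.float64(0.004)], [np.float64(-0.012), np.float64(0.003)], [np.float64(-0.012), np.float64(0.002)], [np.float64(-0.013), np.float64(0.001)], [np.float64(-0.013), np.float64(-0.001)], [np.float64(-0.012), np.float64(-0.002)], [np.float64(-0.012), np.float64(-0.003)], [np.float64(-0.012), np.float64(-0.004)], [np.float64(-0.011), np.float64(-0.006)]]
```

Call:
jog_arm([
  [[0,0,0],[0,0,0],-1],
  [[0,0,0],[0,0,0],-1],
  [[0,0,0],[0,0,0],-1],
  [[0,0,0],[0,0,0],-1],
  [[0,0,0],[0,0,0],-1],
])

```text
t: 3.2
position: [0.4813, -0.1829, 0.2332]
eef_rot: [2.221, -2.222, -0.0]
ft_force: [-0.5, 1.1, 0.8]
width: 0.23
```

The knob is gripped (opening 21 mm). Swing the lever back.

Call:
jog_arm([
  [[0.007,-0.001,0],[0,0,0],-1],
  [[0.009,-0.001,0],[0,0,0],-1],
  [[0.009,-0.001,0],[0,0,0],-1],
  [[0.009,-0.002,0],[0,0,0],-1],
  [[0.009,-0.003,0],[0,0,0],-1],
  [[0.009,-0.003,0],[0,0,0],-1],
  [[0,0,0],[0,0,0],-1],
])

```text
t: 4.08
position: [0.4928, -0.2357, 0.2332]
eef_rot: [-2.22, 2.223, -0.002]
ft_force: [-0.9, -1.5, 0.9]
width: 0.233
```

```bash
cat > s.py <<'E'
from h import *
c=np.array([.602,-.1856]); a=np.pi-.054
s=robot.read_state();p=s['position'];v=p[:2]-c
print(s['t'],p,s['ft_force'],"r",np.linalg.norm(v),"phi",np.arctan2(v[1],v[0])%(2*np.pi)-a)
E
python3 s.py
```

```text
4.075 [ 0.49278667 -0.23565092  0.23319685] [-0.93341839 -1.51296182  0.92587382] r 0.12013594450591111 phi 0.4837229875203195
```

Low forces and the radius is consistent. Now a driving swing.

Call:
jog_arm([
  [[-0.012,0.004,0],[0,0,0],-1],
  [[-0.012,0.004,0],[0,0,0],-1],
  [[-0.012,0.002,0],[0,0,0],-1],
  [[-0.013,0.001,0],[0,0,0],-1],
  [[-0.013,-0.001,0],[0,0,0],-1],
  [[-0.012,-0.002,0],[0,0,0],-1],
  [[-0.012,-0.003,0],[0,0,0],-1],
  [[-0.012,-0.004,0],[0,0,0],-1],
  [[-0.011,-0.006,0],[0,0,0],-1],
  [[0,0,0],[0,0,0],-1],
])

```text
t: 5.32
position: [0.4975, -0.1247, 0.2331]
eef_rot: [2.222, -2.221, -0.002]
ft_force: [-5.2, 2.4, 4.6]
width: 0.231
```

```bash
cat >> s.py <<'E'
im=robot.grab_frame("top")
cv2.imwrite("pics/c%d.png"%(s['t']*100),cv2.resize(im[120:260,270:410,::-1],None,fx=4,fy=4,interpolation=cv2.INTER_CUBIC))
E
python3 s.py; ls pics
```

```text
5.325 [ 0.49750211 -0.12474478  0.23314983] [-5.19016294  2.38639469  4.58324977] r 0.12092628596999923 phi -0.47334672189230753
c1.png
c532.png
side0.png
top0.png
w1.png
w2.png
```

View pics/c532.png

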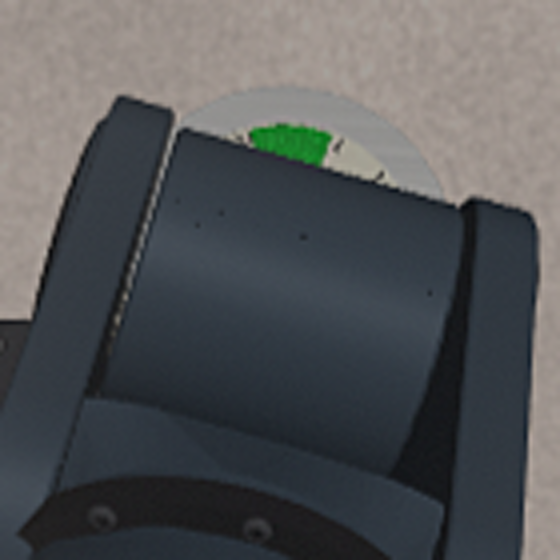

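The top view is blocked by the arm. I'll use the wrist and side cameras, joined in one picture.

```bash
cat > s2.py <<'E'
from h import *
import sys,pickle
ci=robot.camera_info("wrist");w=robot.grab_frame("wrist")[:,:,::-1];s=robot.grab_frame("side")[:,:,::-1]
t=int(robot.read_state()['t']*100);pickle.dump(ci,open(f"ci{t}.pkl","wb"))
P=lambda X:cv2.projectPoints(np.array([X],float),ci['rvec'],ci['tvec'],ci['K'],np.array([ci['k1'],0,0,0,0.]))[0].ravel()
print("axis@dial",P((.602,-.1856,.108)).round(0),t)
b=cv2.resize(s[170:260,220:360],(560,360),interpolation=cv2.INTER_CUBIC)
o=cv2.resize(w,(400,300)); cv2.imwrite(f"pics/w{t}.png",w)
cv2.imwrite(f"pics/j{t}.png",np.vstack([w[:230],b]))
E
python3 s2.py; ls pics/j*
```

```text
axis@dial [371.  76.] 547
pics/j547.png
```

```bash
cp pics/j*.png pics/jj1.png; ls pics
```

```text
c1.png
c532.png
j547.png
jj1.png
side0.png
top0.png
w1.png
w2.png
w547.png
```

View pics/jj1.png

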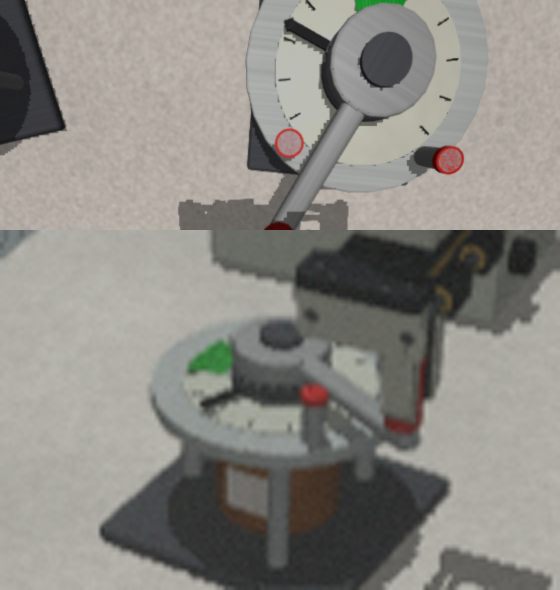

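The pointer tip is at (288,23) in the wrist frame, with the dial centre around (371,76). The side crop confirms it is still one step short of green.

```bash
cat > ang.py <<'E'
from h import *
import pickle,sys
t,u,v=sys.argv[1:4];ci=pickle.load(open(f"ci{t}.pkl","rb"))
p=on("wrist",(float(u),float(v)),.108,ci)[:2]
for c in([.602,-.1856],[.6005,-.1856]):
    d=p-np.array(c);g=np.arctan2(d[1],d[0])+.054;print("r",np.linalg.norm(d),"gap to mid",g,"nut",2.4-g)
E
python3 ang.py 547 288 23
```

```text
r 0.06261349415707197 gap to mid 1.1084989932599902 nut 1.2915010067400097
r 0.06336741780663324 gap to mid 1.0879115729306068 nut 1.312088427069393
```

Nut is now about 1.30; the swing gained 0.70, which is two teeth. Next: full swing back, then drive again.

Call:
jog_arm([
  [[0.011,0.006,0],[0,0,0],-1],
  [[0.012,0.004,0],[0,0,0],-1],
  [[0.012,0.003,0],[0,0,0],-1],
  [[0.012,0.002,0],[0,0,0],-1],
  [[0.013,0.001,0],[0,0,0],-1],
  [[0.013,-0.001,0],[0,0,0],-1],
  [[0.012,-0.002,0],[0,0,0],-1],
  [[0.012,-0.004,0],[0,0,0],-1],
  [[0.012,-0.004,0],[0,0,0],-1],
  [[0,0,0],[0,0,0],-1],
])

```text
t: 6.72
position: [0.4929, -0.2358, 0.2332]
eef_rot: [-2.22, 2.223, -0.002]
ft_force: [-1.7, -1.4, 0.5]
width: 0.231
```

Call:
jog_arm([
  [[-0.012,0.004,0],[0,0,0],-1],
  [[-0.012,0.004,0],[0,0,0],-1],
  [[-0.012,0.002,0],[0,0,0],-1],
  [[-0.013,0.001,0],[0,0,0],-1],
  [[-0.013,-0.001,0],[0,0,0],-1],
  [[-0.012,-0.002,0],[0,0,0],-1],
  [[-0.012,-0.003,0],[0,0,0],-1],
  [[-0.012,-0.004,0],[0,0,0],-1],
  [[-0.011,-0.006,0],[0,0,0],-1],
  [[0,0,0],[0,0,0],-1],
])

```text
t: 7.98
position: [0.4975, -0.1247, 0.2332]
eef_rot: [-2.222, 2.221, 0.002]
ft_force: [-6.0, 2.5, 3.5]
width: 0.229
```

```bash
python3 s.py; python3 s2.py; rm pics/jj1.png; cp $(ls -t pics/j*|head -1) pics/jk2.png
```

```text
7.975 [ 0.49752697 -0.12473559  0.23317359] [-6.01253033  2.50224386  3.51736557] r 0.12090943170511258 phi -0.473515864619805
axis@dial [371.  76.] 812
```

View pics/jk2.png

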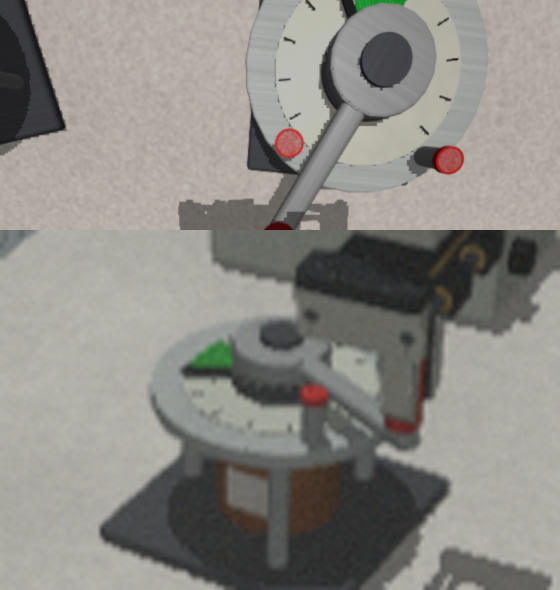

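The pointer sits at the near edge of green (nut about 2.0), as the tooth count predicts. One more tooth (0.35 rad) puts it near 2.35: swing back about 0.52 rad, then drive the same amount.

Call:
jog_arm([
  [[0.011,0.006,0],[0,0,0],-1],
  [[0.012,0.004,0],[0,0,0],-1],
  [[0.012,0.003,0],[0,0,0],-1],
  [[0.012,0.002,0],[0,0,0],-1],
  [[0.013,0.001,0],[0,0,0],-1],
  [[0,0,0],[0,0,0],-1],
])

```text
t: 8.88
position: [0.4814, -0.1868, 0.2332]
eef_rot: [-2.219, 2.224, -0.001]
ft_force: [-3.2, -0.9, 1.7]
width: 0.227
```

Call:
jog_arm([
  [[-0.013,-0.001,0],[0,0,0],-1],
  [[-0.012,-0.002,0],[0,0,0],-1],
  [[-0.012,-0.003,0],[0,0,0],-1],
  [[-0.012,-0.004,0],[0,0,0],-1],
  [[-0.011,-0.006,0],[0,0,0],-1],
  [[0,0,0],[0,0,0],-1],
])

```text
t: 9.62
position: [0.4975, -0.1247, 0.2332]
eef_rot: [2.222, -2.221, -0.002]
ft_force: [-6.3, 1.5, 3.3]
width: 0.232
```

```bash
python3 s.py; python3 s2.py; rm pics/jk2.png; cp $(ls -t pics/j*|head -1) pics/jl3.png
```

```text
9.625 [ 0.49751289 -0.12471525  0.23318848] [-6.28203872  1.47782673  3.25632771] r 0.12093183639635222 phi -0.4736025453639434
axis@dial [371.  76.] 977
```

View pics/jl3.png

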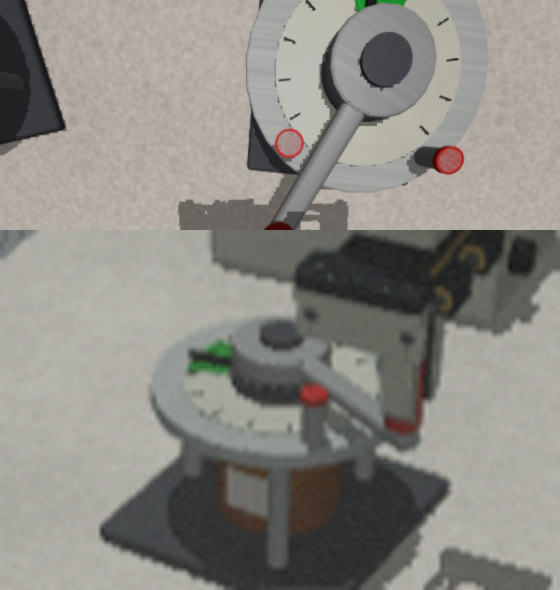

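The pointer is in the middle of green in both views. Release, go straight up, then retreat to one side.

Call:
jog_arm([
  [[0,0,0],[0,0,0],1],
  [[0,0,0],[0,0,0],1],
  [[0,0,0],[0,0,0],1],
  [[0,0,0],[0,0,0],1],
  [[0,0,0],[0,0,0],1],
  [[0,0,0],[0,0,0],1],
  [[0,0,-0.02],[0,0,0],1],
  [[0,0,-0.04],[0,0,0],1],
  [[0,0,-0.04],[0,0,0],1],
])

```text
t: 10.9
position: [0.4973, -0.1259, 0.3343]
eef_rot: [2.22, -2.222, -0.001]
ft_force: [0.4, -0.6, -0.3]
width: 0.998
```

Call:
jog_arm([
  [[0.045,0.02,0],[0,0,0],1],
  [[0.045,0.02,0],[0,0,0],1],
  [[0.045,0.02,0],[0,0,0],1],
  [[0.045,0.02,0],[0,0,0],1],
  [[0.045,0.02,0],[0,0,0],1],
  [[0.045,0.02,0],[0,0,0],1],
  [[0,0,0],[0,0,0],1],
  [[0,0,0],[0,0,0],1],
  [[0,0,0],[0,0,0],1],
])

```text
t: 12.02
position: [0.3777, -0.3949, 0.3333]
eef_rot: [-2.222, 2.221, 0.0]
ft_force: [-0.5, 0.3, 0.1]
width: 0.996
```

Run:
```python
from h import *
s=robot.read_state();print(s['t'],s['position'],s['ft_force'],s['width'])
im=robot.grab_frame("top")[:,:,::-1]; cv2.imwrite("pics/final.png",cv2.resize(im[110:270,90:410],(800,400),interpolation=cv2.INTER_CUBIC))
```

```text
12.025 [ 0.3777377  -0.39494516  0.33332272] [-0.45963321  0.29806788  0.08976981] 0.9963463671564936
```

View pics/final.png

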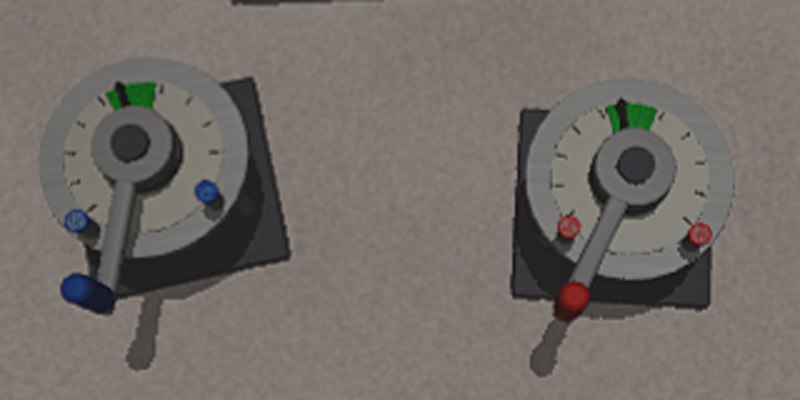

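The red pointer tip at (621,101) is inside green (607–656), about 0.1 rad short of the middle. The blue clamp is unchanged and the arm is clear. Handing in.

```bash
python3 -c "
from cell import robot
robot.close_job()"
```

```text
the job is handed in; nothing more can be done
```

The red clamp's pointer now stands inside the green sector, and I handed the job in at about 12 s of the 58 s allowed. No verdict is reported.

- **Swings:** I gripped the red knob and made two long driving swings of two ratchet teeth each. They took the nut from about 0.6 to 1.3, then to about 2.0, just short of green. One shorter swing of a single tooth brought it in. I then let go and moved the arm clear.
- **Last checks:** The final top view shows the pointer inside green, with the nut at about 2.3 rad against the allowed 2.05 to 2.75. That last figure is read off the picture by eye. The wrist and side views taken before release showed it in green too.
- **Other limits:** The blue lever looks unmoved in the top view; I did not measure it. The gripper was fully open and the force reading was near zero. The largest force I saw at the end of any move was about 7 N.
- **What did not go cleanly:** The arm blocked the top camera during the swings, so I used the wrist and side cameras instead. The first wrist picture was blurred by motion and I retook it once. No checks disagreed.

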